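# Hold the check blade on a press trainer's pad

### The arm

A 6-joint arm with a two-finger parallel gripper is mounted at the origin on the work surface. World frame = base frame: x ahead of the robot, y to its left, z up, the work surface at z = 0. Lengths are in mm, angles in degrees, forces in N, time in s.
With the tool pointing down it reaches from about 300 to 850 mm from the base axis. Payload 4.2 kg.
Tool frame: the origin (TCP) lies midway between the tips of the shut fingers; the grasp point (between the pads) lies 19 mm behind it; x points along the fingers, y is the direction in which the jaws open and shut, and the axes are right-handed (so a half turn about x gives the same grasp; the last joint's range is limited). The gripper opens to 91 mm and grips with 3 to 60 N. Pads are 32 mm wide; open, the fingers measure 118 mm over their backs; the gripper's body (76 mm by 178 mm) begins 60 mm behind the grasp point.
Start: joints at [74.485, 18.312, 89.639, -0, 72.044, -1.146], TCP at [142.704, 557.027, 213.976] pointing down, gripper open.
Joint ranges: [-177.97, 177.97], [-48.28, 115.42], [12.27, 149.76], [-77.06, 257.06], [2.81, 150.46], [-146.56, 146.56]. Speed limits (degrees/s): [147.25, 147.25, 180, 180, 180, 180].

### API

Orientations are given as [roll, pitch, yaw] about the fixed x, y, z axes, in that order (R = Rz(yaw) Ry(pitch) Rx(roll)).
In Python, from workcell import * gives the robot as it stands.
- The arm moves only by the shell command python3 -m handwheel 'ROWS' [FORCE]. ROWS is a JSON object of lists of equal length, an entry for each row: "gripper": the closure, from 0 (fully open) to 1 (shut); "offset": the shift along the tool's x, y, z in mm, a list of three; "rot": the turn, a rotation vector about the tool's x, y, z in degrees, a list of three. A call has 1 to 5 rows; each row is the pose to reach, as a shift and turn from the pose commanded when the call began, along the tool's axes at that moment; what a row does not reach only later rows make up. A row lasts 1/12 s, in which the tool goes at most 41.7 mm and 7.16 degrees, less where a joint would pass 70% of its speed; a pose out of reach is approached as far as the arm can. A call with a gripper value outside its range is refused whole. The fingers move at their own pace and stop on an object; FORCE is the grip in N (left out, the last holds). Time passes only in rows, so rows that repeat a pose let the fingers close. It gives the time, the measured TCP pose, the force and the opening at its end, in the units of the state.
- state(): the state, without advancing time (a new reading comes with each control period).
- grab_frame(name): name is "scene" or "top" or "wrist"; returns the picture (480x640x3 uint8, red, green, blue); there is no depth.
- camera_params(name): a dict with "fx", "fy", "cx", "cy" (pixels), "position" and "attitude" of the camera in the world; the wrist camera has in their place "hand_eye" (4x4, takes a point from camera to tool coordinates, whose origin is the TCP and whose axes are the tool frame's). Camera axes: x right, y up, looking along -z (the intrinsics and any distortion apply to the point x, -y, -z); pixel columns grow to the right and rows downward; lengths in mm; the calibration is good to about 2 mm. The wrist camera is an equidistant fisheye: a pixel r from the principal point sees the ray r / f radians off the axis. A picture is of the moment at which its call begins: read the wrist's pose just before it. camera_params takes no time and is no camera call.
- job_done(): hands the job in, once; it reports no verdict.
The state is a dict: "time_s": time; "qpos": joint angles; "qvel": joint speeds; "effort": joint torques, N m; "ee_pos": TCP position; "ee_rot": TCP orientation; "force": force on the tool from outside, world axes, zero at the start; "torque": the same for the moment, N m; "gripper_width": finger opening in mm.
Only numpy, scipy, OpenCV 4.12 (cv2) and the standard library are available. Lean on these libraries where they do the work, as an engineer would, in place of code of your own. Each camera call takes 0.05 s, during which the arm holds its last target.

### The job

Slide the tall plywood check blade straight up out of its slotted rack and take it to the sloping press trainer that has the round pad marked with a ring. Set the end of the blade's tongue in the middle of the ring, with the blade square to the sloping face and its broad side facing the trainer's low front edge, and press the pad lightly to about half its travel, never down to its stop and never with the fingers. The program finishes while still holding the blade there, steady, for the reading; leave the other trainer, the other templates and the loose things on the table as they are.

Things in the scene. Friction and masses are not known exactly. Their poses are not given: they have to be found in the camera images.
- rack: Fixed wooden rack, 170 (x) x 105 (y) x 85 mm high, floor 12 mm thick; origin: centre of the underside, z up. Three upright slots at x = -50, 0, +50 mm, each 8 mm wide, are grooves in the two side walls (groove floors 73 mm apart, ribs 56 mm apart). Each holds one plate standing on the floor, broad side along x; which plate is where varies.
- blade: Check blade, loose, 40 to 80 g, the tallest plate in the rack (140 mm). Origin: centre of the tongue's lower end; z up the blade, y its width, x its thickness. Tongue 16 wide, 6 thick, z 0-30 mm; plate 70 wide, 6 thick, z 30-110; grip batten on top 70 wide, 12 thick, z 110-140. Stands on the rack floor, leaning up to 3 deg; raise it over 75 mm to clear the rack.
- template_a: Loose plywood template, 70 mm wide, 6 mm thick, 85 mm high with a broad notch in its top edge, standing in another slot; leave it there. Origin at the centre of its lower edge, z up.
- template_b: Loose plywood template, 70 mm wide, 6 mm thick, 80 mm high with a narrower middle part on top, standing in another slot; leave it there. Origin at the centre of its lower edge, z up.
- trainer: Trainer to check: fixed plywood desk 150 (x) x 120 (y) mm; origin: centre of the underside, z up. Its face slopes 20 deg: low front edge (49 mm high) at -x, high edge (101 mm) at +x. A round white sprung pad 46 mm across with a thin ring drawn on it stands 28 mm off the middle of the face. A readout box 13 mm high lies along the high edge.
- pad_spot (a point): Centre of the top of the round pad, the middle of the ring (27 mm across); moves with the pad. Its z axis points out of the pad, square to the sloping face (20 degrees from vertical, leaning to the trainer's front); x points up the slope, y across it.
- trainer_pad (a joint): How far the round pad is pressed in along its own axis, m: 0 at rest, 0.016 at its stop, half travel 0.008. Spring: 0.8 N to start, then 0.4 N per mm (about 4 N at half travel).
- trainer2: The other press trainer, the same desk but with a square pad 50 x 50 mm and no ring; leave it alone. Origin at the centre of its underside, z up, low edge at -x.
- trainer2_pad (a joint): How far the square pad is pressed in, m: 0 at rest, 0.016 at its stop.
- wood_ring: Loose wooden ring lying flat among the desks, 44 mm across, 12 mm high; bystander. Origin at the centre of its underside.
- cone: Loose wooden cone, 40 mm across, 42 mm high; bystander. Origin at the centre of its underside.
- puck: Loose white plastic disc, 38 mm across, 22 mm high; bystander. Origin at the centre of its underside.
- mug: Loose white mug, 76 mm across, 90 mm high, towards the far side of the table; bystander. Origin at the centre of its underside.
Not all that is in view belongs to the job. What is shaped like the blade but green is not meant.

How it is judged:
By the outcome, as a careful person would: the job done as asked, in the order asked, and still so for the second after the job is handed in, while the arm keeps its last pose, push and grip.
It also fails if it takes over 40 s, if anything falls off the work surface, if the arm or the gripper's body presses on something with over 40 N, if the wrist force passes 120 N, or if a joint passes its speed limit or range.

## Working session

There is one attempt and no reset: what is moved stays moved. The work goes in short steps, Python scripts to look and compute and a shell command to move; the robot and the scene stay as the last step left them, time stands still between calls to the robot, and variables do not carry over. Pictures are saved under pics/ and viewed, and the job is handed in when it is done.

```bash
ls; mkdir -p pics
python3 - <<'E'
from workcell import *
import cv2
print(state())
for n in ["scene","top","wrist"]:
    print(n,camera_params(n))
    cv2.imwrite(f"pics/{n}0.png",grab_frame(n)[:,:,::-1])
E
```

```text
pics
{'time_s': 0.0, 'qpos': array([ 7.44857185e+01,  1.83527162e+01,  8.97070917e+01, -1.11222388e-03,
        7.20433361e+01, -1.14489794e+00]), 'qvel': array([ 0.07305148,  0.06677513, -0.02903418,  0.04533281, -0.01709733,
        0.02117758]), 'effort': array([ 1.53525662e-04, -4.12464023e+01, -2.31976175e+01,  7.28286593e-02,
        4.55609872e-02, -1.34907018e-04]), 'ee_pos': array([142.55851167, 556.52319625, 213.10485796]), 'ee_rot': array([ -90.55752394,   89.89685059, -104.9265637 ]), 'force': array([-0.36115489,  0.18976188,  0.40329189]), 'torque': array([ 0.00889117, -0.04581354, -0.02380049]), 'gripper_width': 91.22967229049527}
scene {'fx': 442.9007643832684, 'fy': 442.9007643832684, 'cx': 316.4772308660415, 'cy': 245.71017418758106, 'position': array([1178.2920099 ,  173.50313999,  561.75884227]), 'attitude': array([ 56.75743163,   0.64186218, 103.8406013 ])}
top {'fx': 610.8240307877904, 'fy': 610.8240307877904, 'cx': 320.43116525163265, 'cy': 236.78247736845694, 'position': array([ 395.23587788,    5.89780667, 1332.31688353]), 'attitude': array([  5.16062215,  -0.85198476, -91.02982057])}
wrist {'fx': 371.64829954431775, 'fy': 371.64829954431775, 'cx': 323.1093096545617, 'cy': 241.3463771436182, 'hand_eye': array([[-1.26053174e-03,  2.41725355e-01, -9.70343889e-01,
        -1.71435147e+02],
       [ 9.99999163e-01,  5.87748569e-04, -1.15263976e-03,
         4.42517274e-01],
       [ 2.91695976e-04, -9.70344530e-01, -2.41725894e-01,
        -6.65911048e+01],
       [ 0.00000000e+00,  0.00000000e+00,  0.00000000e+00,
         1.00000000e+00]])}
```

View pics/scene0.png

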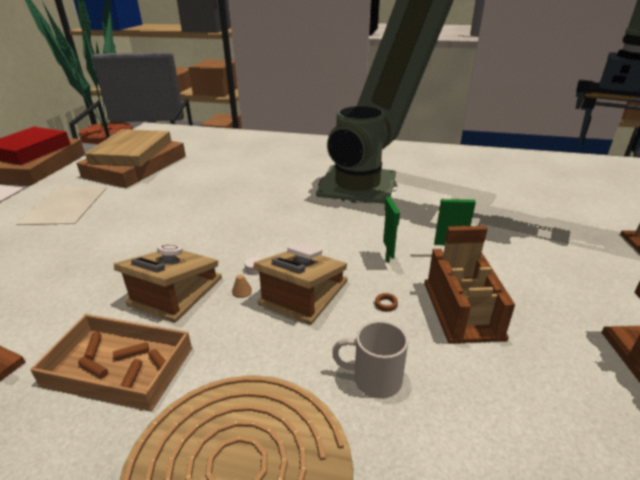

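View pics/top0.png

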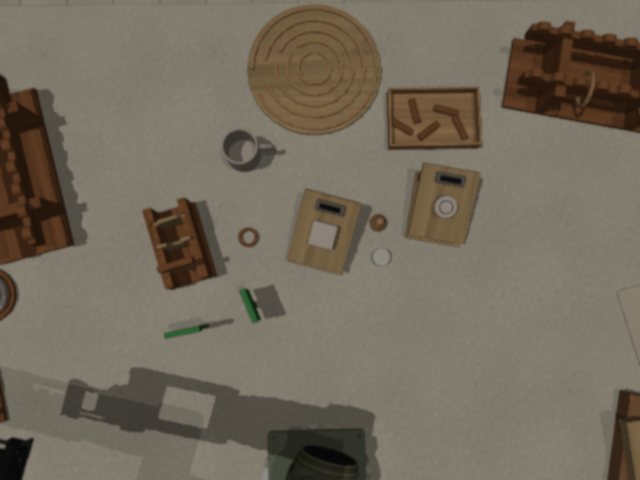

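View pics/wrist0.png

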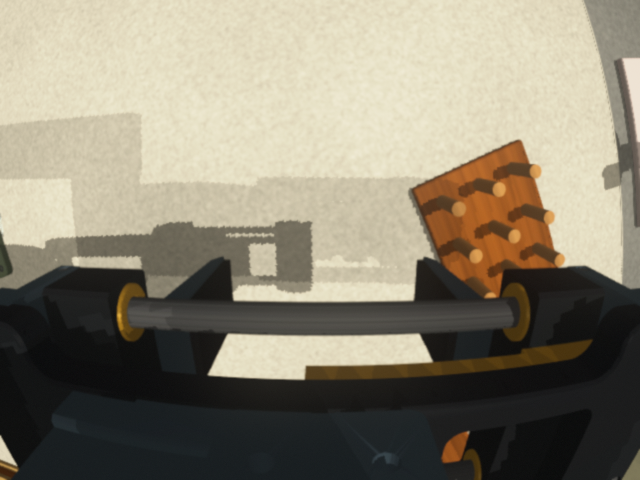

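The top view shows the rack around (180,243), with the blade in its near slot (about (178,266)). The ring-marked trainer is around (444,205) with its pad at (446,207), the square-pad trainer at (324,232), and the green decoys at (250,305) and (183,332). I'll enlarge these areas.

```bash
cat > h.py <<'E'
from workcell import *
import numpy as np, cv2
from scipy.spatial.transform import Rotation as Rn
def R(rpy): return Rn.from_euler('xyz',rpy,degrees=True).as_matrix()
def proj(n,P):
    c=camera_params(n);P=np.atleast_2d(P)
    q=(P-c['position'])@R(c['attitude'])
    return np.c_[c['cx']+c['fx']*q[:,0]/-q[:,2], c['cy']+c['fy']*-q[:,1]/-q[:,2]]
def ray(n,uv):
    c=camera_params(n);d=np.array([(uv[0]-c['cx'])/c['fx'],-(uv[1]-c['cy'])/c['fy'],-1])
    d=R(c['attitude'])@d
    return c['position'],d/np.linalg.norm(d)
def atz(n,uv,z):
    o,d=ray(n,uv);return o+d*(z-o[2])/d[2]
def tri(uv1,uv2,n1='top',n2='scene'):
    o1,d1=ray(n1,uv1);o2,d2=ray(n2,uv2)
    A=np.c_[d1,-d2];t=np.linalg.lstsq(A,o2-o1,rcond=None)[0]
    a=o1+t[0]*d1;b=o2+t[1]*d2
    return (a+b)/2,np.linalg.norm(a-b)
def wproj(P,pos,rpy):
    c=camera_params('wrist');H=c['hand_eye']
    Pt=(np.atleast_2d(P)-pos)@R(rpy)
    q=(Pt-H[:3,3])@H[:3,:3]
    v=np.c_[q[:,0],-q[:,1],-q[:,2]]
    th=np.arctan2(np.hypot(v[:,0],v[:,1]),v[:,2]);ph=np.arctan2(v[:,1],v[:,0])
    return np.c_[c['cx']+c['fx']*th*np.cos(ph),c['cy']+c['fy']*th*np.sin(ph)]
def wray(uv,pos,rpy):
    c=camera_params('wrist');H=c['hand_eye']
    dx,dy=(uv[0]-c['cx'])/c['fx'],(uv[1]-c['cy'])/c['fy'];th=np.hypot(dx,dy);s=np.sin(th)/max(th,1e-9)
    d=np.array([dx*s,-dy*s,-np.cos(th)])
    return pos+R(rpy)@H[:3,3], R(rpy)@H[:3,:3]@d
def crop(src,x0,y0,w,h,k,out):
    im=cv2.imread(src) if isinstance(src,str) else src
    c=cv2.resize(im[y0:y0+h,x0:x0+w],None,fx=k,fy=k,interpolation=cv2.INTER_CUBIC)
    for x in range((x0+9)//10*10,x0+w,10):
        cv2.putText(c,str(x),(int((x-x0)*k),8),0,.3,(255,0,255),1); cv2.line(c,(int((x-x0+.5)*k),10),(int((x-x0+.5)*k),14),(255,0,255),1)
    for y in range((y0+9)//10*10,y0+h,10):
        cv2.putText(c,str(y),(0,int((y-y0+.5)*k)),0,.3,(255,0,255),1)
    cv2.imwrite(out,c)
E
python3 - <<'E'
from h import *
crop('pics/top0.png',135,190,100,105,5.6,'pics/c_rack_top.png')
crop('pics/top0.png',390,150,110,105,5.6,'pics/c_tr_top.png')
crop('pics/scene0.png',400,215,130,135,4.4,'pics/c_rack_sc.png')
crop('pics/scene0.png',100,230,130,100,6,'pics/c_tr_sc.png')
E
```

```text
(no output)
```

View pics/c_rack_top.png

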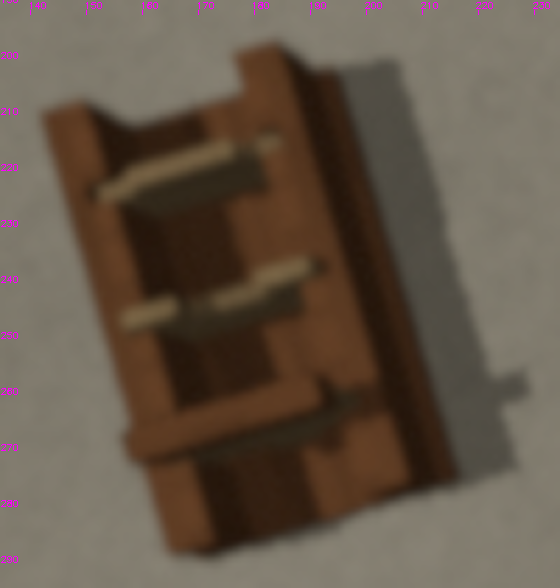

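View pics/c_tr_top.png

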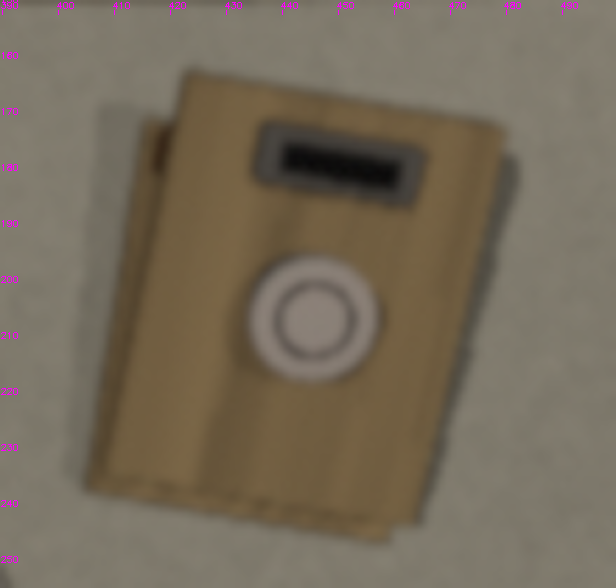

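View pics/c_rack_sc.png

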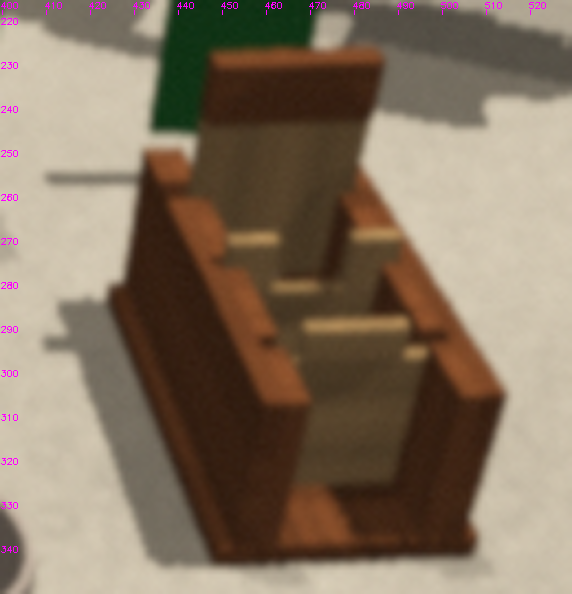

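View pics/c_tr_sc.png

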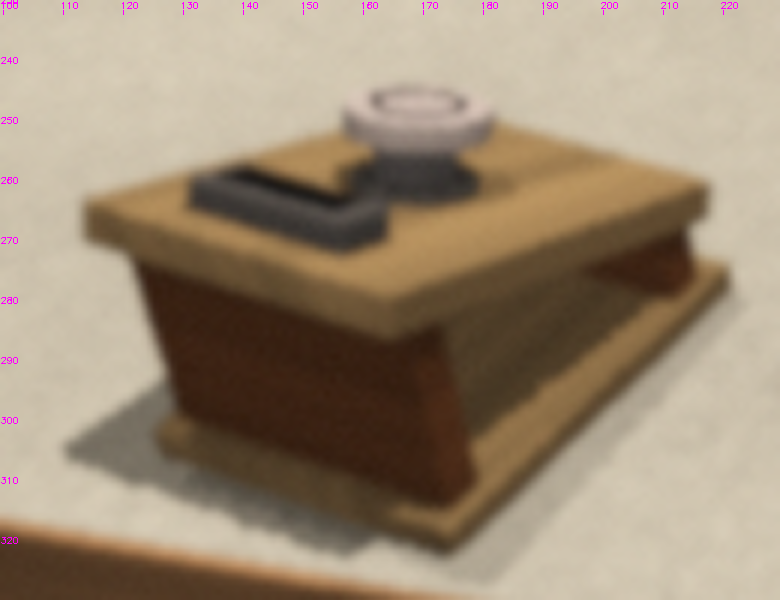

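Run:
```python
from h import *
def u(x,y,x0,y0,k): return ((x+.5)/k-.5+x0,(y+.5)/k-.5+y0)
T=lambda x,y:u(x,y,390,150,5.6); S=lambda x,y:u(x,y,100,230,6)
p,e=tri(T(314,320),S(419,102)); print('pad',p,e)
# face corners : high-left(+y), high-right, low-right
hl,hr=T(187,72),T(503,126)
a,ea=tri(hl,S(390,300));print('corner hi ?',a,ea)
for z in(101,):
    A,B=atz('top',hl,z),atz('top',hr,z);print(A,B,np.linalg.norm(A-B));d=A-B;print('yaw from hi edge',np.degrees(np.arctan2(-d[0],d[1])))
A,B=atz('top',T(85,490),49),atz('top',T(390,543),0);
A=atz('top',T(105,485),49);B=atz('top',T(420,525),49)
print('low edge',A,B)
T2=lambda x,y:u(x,y,135,190,5.6); S2=lambda x,y:u(x,y,400,215,4.4)
# scene image far = robot side; left in scene = -y?  blade top far/near edge corners
c=[T2(125,437),T2(313,377),T2(326,402),T2(140,463)]
C=[atz('top',q,152) for q in c]
print(np.round(C,1)); 
print('lens',np.linalg.norm(C[0]-C[1]),np.linalg.norm(C[2]-C[3]))
for i in((0,1),(3,2)):
    d=C[i[0]]-C[i[1]];print('rack yaw',np.degrees(np.arctan2(-d[0],d[1])))
print('centre',np.mean(C,0))
# rack wall top corners z=85: 
for q in [(45,112),(82,100),(238,52),(283,40),(170,548),(212,556),(325,518),(410,486)]:
    print(q,atz('top',T2(*q),85).round(1))
print('scene proj of blade top corners',proj('scene',C).round(1), S2(211,52),S2(383,50),S2(211,68),S2(380,66))
```

```text
pad [ 563.39885307 -270.98183719  101.88433531] 0.562128028805548
corner hi ? [ 656.15796049 -228.15937186   99.9793581 ] 0.8342851455762279
[ 655.73693875 -227.58600657  101.        ] [ 633.94111005 -342.99925029  101.        ] 117.45328848489648
yaw from hi edge -10.694377345885654
low edge [ 508.94121559 -201.1632434    49.        ] [ 491.79457073 -319.92388534   49.        ]
[[447.2 302.1 152. ]
 [466.7 237.7 152. ]
 [458.  233.3 152. ]
 [438.2 296.9 152. ]]
lens 67.26076226942672 66.67347945450797
rack yaw 16.88595516615226
rack yaw 17.329413010115616
centre [452.51755198 267.50603485 152.        ]
(45, 112) [569.6 348.8  85. ]
(82, 100) [573.8 335.3  85. ]
(238, 52) [590.6 278.5  85. ]
(283, 40) [594.8 262.   85. ]
(170, 548) [409.7 302.4  85. ]
(212, 556) [406.5 287.3  85. ]
(325, 518) [419.5 246.5  85. ]
(410, 486) [430.5 215.8  85. ]
scene proj of blade top corners [[486.9 227.6]
 [449.7 229. ]
 [447.2 226.2]
 [483.6 224.7]] (447.5681818181818, 226.4318181818182) (486.6590909090909, 225.97727272727272) (447.5681818181818, 230.0681818181818) (485.97727272727275, 229.61363636363637)
```

```bash
cat >> h.py <<'E'
def toolR(xdir,ydir):
    x=np.array(xdir,float);x/=np.linalg.norm(x);y=np.array(ydir,float);y-=x*(x@y);y/=np.linalg.norm(y)
    return np.c_[x,y,np.cross(x,y)]
def delta(pos,Rt,s=None):
    s=s or state();R0=R(s['ee_rot'])
    return (R0.T@(np.array(pos)-s['ee_pos'])).round(1), np.degrees(Rn.from_matrix(R0.T@Rt).as_rotvec()).round(2)
def yv(a): a=np.radians(a);return np.array([np.cos(a),np.sin(a),0])
E
python3 - <<'E'
from h import *
s=state();print(R(s['ee_rot']).round(3))
for sg in(1,-1):
    print(delta([452.5,267.5,260],toolR([0,0,-1],sg*yv(16.5))))
    t=20;n=np.array([0,0,1])*np.cos(np.radians(t))-np.sin(np.radians(t))*yv(-10.2)
    print(delta([452.5,267.5,260],toolR(-n,sg*yv(-10.2))))
E
```

```text
[[-0.     0.248  0.969]
 [-0.001  0.969 -0.248]
 [-1.    -0.001 -0.   ]]
(array([ -46.4, -203.3,  372. ]), array([5.913e+01, 4.000e-02, 7.000e-02]))
(array([ -46.4, -203.3,  372. ]), array([ 84.9 , -14.91,  16.16]))
(array([ -46.4, -203.3,  372. ]), array([-1.2087e+02, -8.0000e-02,  5.0000e-02]))
(array([ -46.4, -203.3,  372. ]), array([-93.1 , -16.48, -15.21]))
```

```bash
python3 -m handwheel '{"gripper":[0,0,0,0,0],"offset":[[-8,-35,64],[-13,-60,110],[-20,-85,156],[-26,-110,202],[-30,-132,242]],"rot":[[7,0,0],[14,0,0],[21,0,0],[28,0,0],[35,0,0]]}' 30
python3 - <<'E'
from h import *
print(delta([452.5,267.5,260],toolR([0,0,-1],yv(16.5))))
E
```

```text
time_s: 0.57
ee_pos: [295.1, 414.4, 236.9]
ee_rot: [-68.4, 90.0, -118.0]
force: [1.2, 0.7, 0.0]
gripper_width: 91.0
(array([-23.1,  24.9, 213.8]), array([2.383e+01, 0.000e+00, 1.000e-02]))
```

```bash
python3 -m handwheel '{"gripper":[0,0,0,0,0],"offset":[[-5,5,40],[-10,10,80],[-15,15,120],[-20,20,160],[-23,25,195]],"rot":[[6,0,0],[12,0,0],[18,0,0],[23.5,0,0],[23.5,0,0]]}'
python3 - <<'E'
from h import *
print(delta([452.5,267.5,260],toolR([0,0,-1],yv(16.5))))
E
```

```text
time_s: 0.98
ee_pos: [441.7, 282.2, 260.2]
ee_rot: [83.4, 90.0, 10.3]
force: [0.3, 1.1, 0.1]
gripper_width: 91.2
(array([ 0.2,  6. , 17.2]), array([ 0.4 ,  0.01, -0.05]))
```

```bash
python3 -m handwheel '{"gripper":[0,0,0],"offset":[[0,0,12],[0,0,12],[0,0,12]],"rot":[[0,0,0],[0,0,0],[0,0,0]]}'
python3 - <<'E'
from h import *
s=state();print(s['ee_pos'],s['ee_rot'],delta([452.5,267.5,260],toolR([0,0,-1],yv(16.5)),s))
cv2.imwrite('pics/w1.png',grab_frame('wrist')[:,:,::-1])
h=yv(16.5);w=np.array([-h[1],h[0],0]);C=np.array([452.5,267.5,152])
print(wproj([C+6*a*h+35*b*w for a in(-1,1) for b in(-1,1)],s['ee_pos'],s['ee_rot']).round(1))
E
```

```text
time_s: 1.23
ee_pos: [443.2, 272.5, 259.4]
ee_rot: [-120.1, 89.9, 167.0]
force: [-0.5, 0.4, 0.1]
gripper_width: 91.2
[443.18619493 272.51892429 259.3979056 ] [-120.10507328   89.91464752  166.95151159] (array([-0.6,  7.4,  7.5]), array([ 0.56, -0.04,  0.07]))
[[322.9 290.8]
 [323.8 204.1]
 [337.9 290.9]
 [339.7 204.2]]
```

View pics/w1.png

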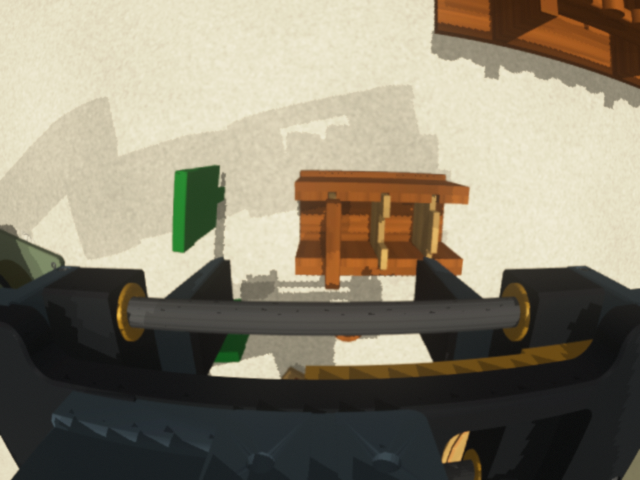

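Run:
```python
from h import *
crop('pics/w1.png',285,160,130,140,4.2,'pics/w1c.png')
```

```text
(no output)
```

View pics/w1c.png

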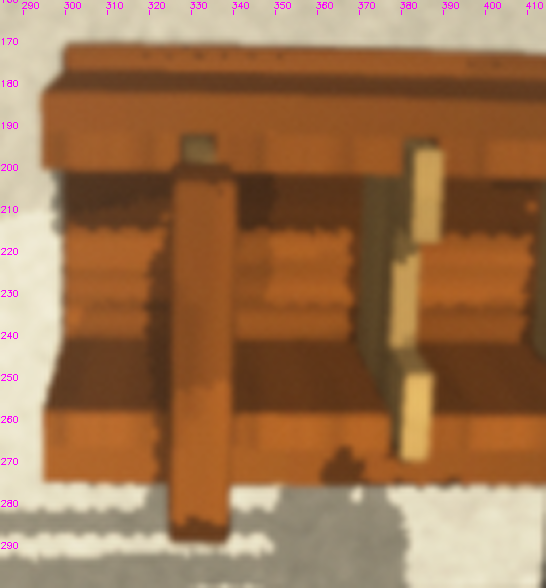

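Run:
```python
from h import *
print(delta([453.7,267.9,119],toolR([0,0,-1],yv(16.8))))
```

```text
(array([140.4,   9. ,   8.3]), array([ 0.34, -0.04,  0.07]))
```

```bash
python3 -m handwheel '{"gripper":[0,0,0,0,0],"offset":[[15,9,8],[40,9,8],[65,9,8],[80,9,8],[80,9,8]],"rot":[[0.3,0,0],[0.3,0,0],[0.3,0,0],[0.3,0,0],[0.3,0,0]]}'
python3 - <<'E'
from h import *
print(delta([453.7,267.9,119],toolR([0,0,-1],yv(16.8))))
s=state()
cv2.imwrite('pics/w2.png',grab_frame('wrist')[:,:,::-1])
h=yv(16.8);w=np.array([-h[1],h[0],0]);C=np.array([453.7,267.9,152])
print(wproj([C+6*a*h+35*b*w for a in(-1,1) for b in(-1,1)],s['ee_pos'],s['ee_rot']).round(1))
E
```

```text
time_s: 1.7
ee_pos: [451.3, 267.9, 176.3]
ee_rot: [-81.8, 89.5, -154.8]
force: [0.0, -0.2, -0.3]
gripper_width: 91.4
(array([57.2,  2.7,  0.7]), array([0.18, 0.06, 0.45]))
[[314.9 331.3]
 [314.4 213.4]
 [335.2 331.4]
 [336.9 213.5]]
```

View pics/w2.png

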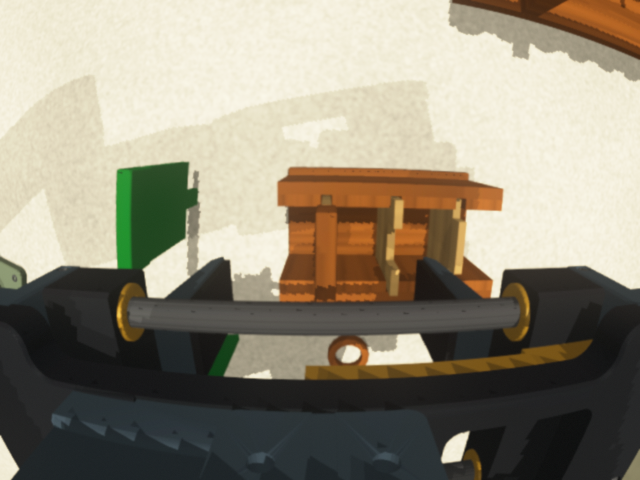

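The batten appears at columns 316–337 near row 213, against a prediction of 314–337. It sits centred between the fingers, so I'll go down.

```bash
python3 -m handwheel '{"gripper":[0,0,0,0,0],"offset":[[15,2,0],[35,2,0],[50,2,0],[57,2,0],[57,2,0]],"rot":[[0,0,0],[0,0,0],[0,0,0],[0,0,0],[0,0,0]]}'
python3 - <<'E'
from h import *
print(delta([453.7,267.9,119],toolR([0,0,-1],yv(16.8))))
s=state()
cv2.imwrite('pics/w3.png',grab_frame('wrist')[:,:,::-1])
E
```

```text
time_s: 2.17
ee_pos: [455.9, 268.8, 122.5]
ee_rot: [-88.1, 89.9, -161.2]
force: [-0.1, 0.2, -0.4]
gripper_width: 91.2
(array([ 3.5, -2.4,  0.2]), array([0.1 , 0.  , 0.07]))
```

View pics/w3.png

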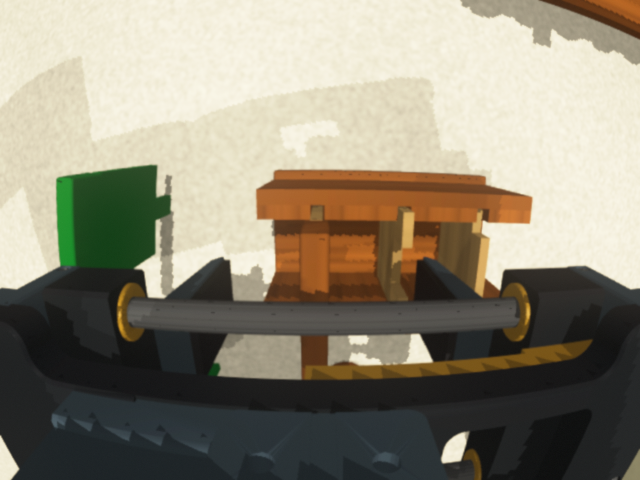

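```bash
python3 -m handwheel '{"gripper":[0,0,0.3,0.6,0.7],"offset":[[2,-3,0],[2,-3,0],[2,-3,0],[2,-3,0],[2,-3,0]],"rot":[[0,0,0],[0,0,0],[0,0,0],[0,0,0],[0,0,0]]}' 25
python3 - <<'E'
from h import *
print(delta([453.7,267.9,119],toolR([0,0,-1],yv(16.8))))
s=state()
cv2.imwrite('pics/w4.png',grab_frame('wrist')[:,:,::-1])
E
```

```text
time_s: 2.63
ee_pos: [454.0, 267.6, 121.3]
ee_rot: [107.0, 89.9, 33.8]
force: [0.7, 0.4, 0.2]
gripper_width: 74.2
(array([ 2.3, -0.2, -0.4]), array([ 0.03, -0.02, -0.06]))
```

View pics/w4.png

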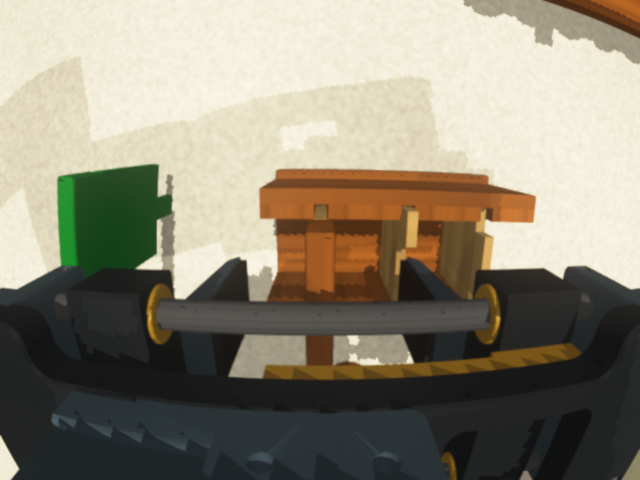

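```bash
python3 -m handwheel '{"gripper":[0.75,0.8,0.8,0.8,0.8],"offset":[[1,-1,0],[1,-1,0],[1,-1,0],[1,-1,0],[1,-1,0]],"rot":[[0,0,0],[0,0,0],[0,0,0],[0,0,0],[0,0,0]]}' 25; python3 -m handwheel '{"gripper":[0.8,0.8,0.8],"offset":[[0,0,0],[0,0,0],[0,0,0]],"rot":[[0,0,0],[0,0,0],[0,0,0]]}' 25;python3 - <<'E'
from h import *
cv2.imwrite('pics/w5.png',grab_frame('wrist')[:,:,::-1])
E
```

```text
time_s: 3.1
ee_pos: [452.8, 267.2, 119.7]
ee_rot: [177.2, 90.0, 104.1]
force: [-0.0, -0.6, 0.2]
gripper_width: 36.9
time_s: 3.35
ee_pos: [452.8, 267.2, 119.8]
ee_rot: [144.4, 90.0, 71.3]
force: [0.9, -0.2, 1.0]
gripper_width: 19.3
```

View pics/w5.png

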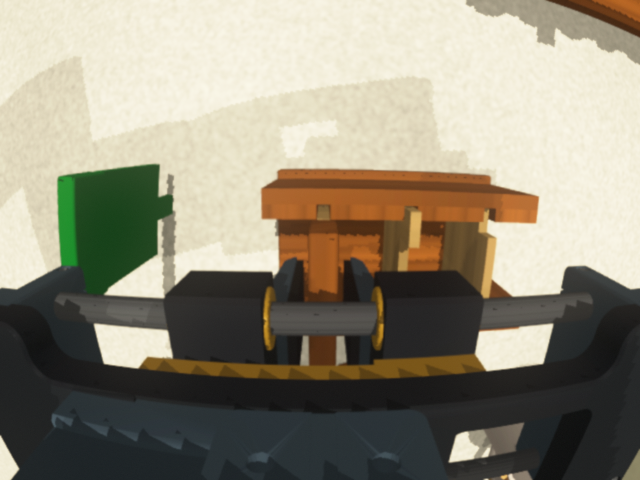

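The batten at columns 309–337 is now centred between the jaws (300–347), so I'll close on it.

```bash
python3 -m handwheel '{"gripper":[0.9,1,1,1,1],"offset":[[0,0,0],[0,0,0],[0,0,0],[0,0,0],[0,0,0]],"rot":[[0,0,0],[0,0,0],[0,0,0],[0,0,0],[0,0,0]]}' 30;python3 -m handwheel '{"gripper":[1,1],"offset":[[0,0,0],[0,0,0]],"rot":[[0,0,0],[0,0,0]]}' 30
python3 - <<'E'
from h import *
print(state())
E
```

```text
time_s: 3.82
ee_pos: [452.8, 267.1, 119.8]
ee_rot: [126.5, 90.0, 53.4]
force: [-0.3, -0.5, 0.5]
gripper_width: 11.9
time_s: 3.98
ee_pos: [452.8, 267.2, 119.8]
ee_rot: [126.7, 90.0, 53.5]
force: [-0.1, 0.2, -0.4]
gripper_width: 11.7
{'time_s': 3.9833, 'qpos': array([2.92865000e+01, 1.85146561e+01, 1.04106159e+02, 4.03966699e-03,
       5.73716138e+01, 1.24532416e+01]), 'qvel': array([-0.07903107, -0.022978  , -0.06368509, -0.00766882, -0.01218872,
       -0.03260663]), 'effort': array([ 5.30417092e-03, -3.84075165e+01, -2.01448596e+01,  7.42144673e-02,
        5.36545704e-02, -1.15387238e-04]), 'ee_pos': array([452.78934643, 267.16140097, 119.7879984 ]), 'ee_rot': array([126.65138489,  89.99169922,  53.48246532]), 'force': array([-0.11815922,  0.1928533 , -0.41243028]), 'torque': array([-0.04322585, -0.05045231,  0.05072453]), 'gripper_width': 11.74605683333817}
```

Gripped at 11.7 mm, which matches the 12 mm batten. Next I'll lift straight up, slowly at first.

```bash
python3 -m handwheel '{"gripper":[1,1,1,1,1],"offset":[[-5,0,0],[-12,0,0],[-20,0,0],[-30,0,0],[-40,0,0]],"rot":[[0,0,0],[0,0,0],[0,0,0],[0,0,0],[0,0,0]]}' ;python3 -m handwheel '{"gripper":[1,1,1,1,1],"offset":[[-12,0,0],[-25,0,0],[-40,0,0],[-55,0,0],[-70,0,0]],"rot":[[0,0,0],[0,0,0],[0,0,0],[0,0,0],[0,0,0]]}'
python3 - <<'E'
from h import *
for n in('scene','wrist'): cv2.imwrite(f'pics/{n}6.png',grab_frame(n)[:,:,::-1])
crop('pics/scene6.png',380,130,150,180,3.3,'pics/s6c.png')
E
```

```text
time_s: 4.4
ee_pos: [452.9, 267.2, 161.1]
ee_rot: [105.1, 90.0, 31.9]
force: [-0.6, -0.2, 0.1]
gripper_width: 11.8
time_s: 4.82
ee_pos: [452.8, 267.2, 231.7]
ee_rot: [105.3, 89.9, 32.1]
force: [1.2, 0.3, -1.7]
gripper_width: 11.8
```

View pics/s6c.png

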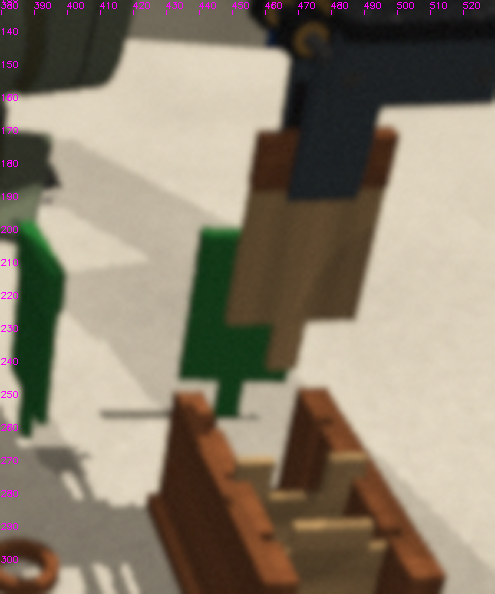

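View pics/wrist6.png

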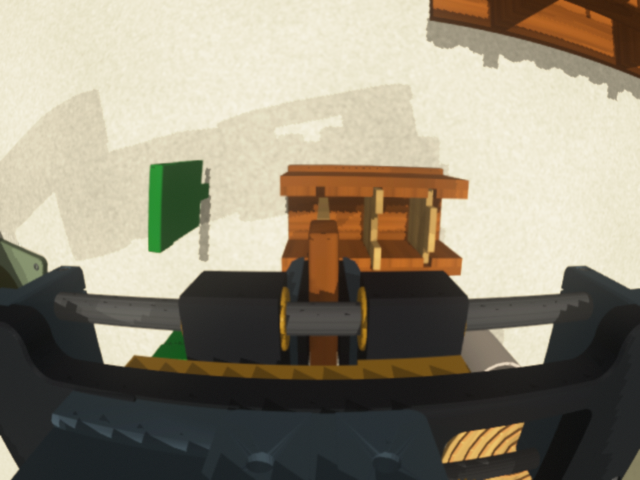

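Run:
```python
from h import *
s=state();p=s['ee_pos'];Rt=R(s['ee_rot']);print(p,Rt.round(3))
# blade axes in tool: z=-x, x=y, y = z cross x = (-xt) x yt = -zt
def pts(zt=107.8,roll=0,dy=0):
    B=np.c_[Rt[:,1],-Rt[:,2],-Rt[:,0]]@R([roll,0,0])
    o=p+Rt[:,0]*zt - Rt[:,2]*0 
    # pivot about grip (blade z=127)
    g=p-Rt[:,0]*19
    L=np.array([[-6,-35,140],[-6,35,140],[6,-35,140],[6,35,140],[3,-35,30],[3,35,30],[3,-8,0],[3,8,0],[3,-35,110],[3,35,110]],float)
    return g+(L-[0,-dy,zt+19])@B.T
obs=np.array([[458.2,169.4],[500.3,169.4],[448.2,228.5],[487.6,227],[460.9,242.1],[470,242.7]])
idx=[2,3,4,5,6,7]
for r in(-3,-1,0,1,3): print(r,(proj('scene',pts(roll=r))[idx]-obs).round(1).tolist())
from scipy.optimize import least_squares
f=lambda v:(proj('scene',pts(zt=v[0],roll=v[1],dy=v[2]))[idx]-obs).ravel()
q=least_squares(f,[107.8,0,0]);print(q.x,q.fun.reshape(-1,2).round(1))
```

```text
[454.22431536 267.97084069 233.24286932] [[ 0.006  0.957  0.29 ]
 [ 0.003  0.29  -0.957]
 [-1.     0.007 -0.002]]
-3 [[1.8, -0.1], [1.4, 0.6], [-2.0, -1.9], [-3.0, -0.1], [-3.4, -1.1], [-3.9, -1.6]]
-1 [[1.4, 0.6], [1.3, -0.1], [-0.3, -1.3], [-1.0, -0.7], [-1.0, -1.0], [-1.5, -1.8]]
0 [[1.2, 0.9], [1.2, -0.5], [0.6, -1.1], [0.0, -1.0], [0.1, -1.0], [-0.3, -1.9]]
1 [[1.0, 1.3], [1.1, -0.8], [1.5, -0.8], [1.0, -1.4], [1.3, -0.9], [1.0, -2.0]]
3 [[0.6, 2.0], [1.0, -1.5], [3.3, -0.3], [3.0, -2.1], [3.7, -1.0], [3.4, -2.3]]
[109.10216181   0.44260127  -1.18947394] [[ 0.3  1.9]
 [ 0.3  0.1]
 [ 0.2 -0.3]
 [-0.3 -0.5]
 [-0.1 -0.3]
 [-0.5 -1.3]]
```

```bash
cat >> h.py <<'E'
YAW=-10.2; PAD=np.array([563.4,-271.0,101.6]); ZT=108.0; DZ=1.0
def tgt(d,yaw=None,pad=None):
    yaw=YAW if yaw is None else yaw; pad=PAD if pad is None else pad
    t=np.radians(20);h=yv(yaw);n=np.array([0,0,np.cos(t)])-np.sin(t)*h
    Rt=toolR(-n,h)
    return pad+n*(ZT+d)-Rt[:,2]*DZ,Rt
E
python3 - <<'E'
from h import *
s=state();print(s['ee_pos'])
T,Rt=tgt(60);print(T,delta(T,Rt))
print(delta([470,100,285],R(s['ee_rot'])))
E
```

```text
[454.22431536 267.97084069 233.24286932]
[ 507.02581129 -259.84062428  259.46836029] (array([ -27.7, -102.1,  520.5]), array([26.72, -4.89, 19.27]))
(array([-52.2, -33.2, 165.3]), array([0., 0., 0.]))
```

```bash
python3 -m handwheel '{"gripper":[1,1,1,1,1],"offset":[[-18,0,5],[-34,-5,28],[-46,-12,60],[-52,-20,95],[-54,-28,130]],"rot":[[0,0,0],[3,0,0],[8,0,0],[13,0,0],[18,0,0]]}'
python3 - <<'E'
from h import *
s=state()
T,Rt=tgt(60);print(s['ee_rot'],delta(T,Rt)); print(delta(T,toolR([0,0,-1],yv(YAW))))
E
```

```text
time_s: 5.33
ee_pos: [463.7, 133.6, 284.6]
ee_rot: [105.4, 89.9, 14.0]
force: [0.8, -0.1, -0.5]
gripper_width: 12.2
[105.37851608  89.89218556  14.04600146] (array([ 25.1,  52.4, 392.3]), array([ 8.77, -1.58, 19.86]))
(array([ 25.1,  52.4, 392.3]), array([ 8.87, -0.04, -0.1 ]))
```

```bash
python3 -m handwheel '{"gripper":[1,1,1,1,1],"offset":[[0,4,34],[0,9,68],[0,14,102],[0,19,136],[0,24,170]],"rot":[[3,0,0],[6,0,0],[8.8,0,0],[8.8,0,4],[8.8,0,8]]}'
python3 - <<'E'
from h import *
s=state()
T,Rt=tgt(60);print(delta(T,Rt))
E
```

```text
time_s: 5.75
ee_pos: [484.6, -37.7, 283.2]
ee_rot: [94.2, 81.9, -5.8]
force: [-0.0, -0.3, -0.3]
gripper_width: 12.0
(array([ 29.8,  56.8, 215.2]), array([ 0.1 , -0.63, 11.91]))
```

```bash
python3 -m handwheel '{"gripper":[1,1,1,1,1],"offset":[[0,10,34],[0,20,68],[5,30,102],[8,40,136],[12,46,165]],"rot":[[0,0,3],[0,0,6],[0,0,9],[0,0,12],[0,-0.5,12]]}'
python3 - <<'E'
from h import *
s=state()
T,Rt=tgt(60);print(delta(T,Rt))
E
```

```text
time_s: 6.17
ee_pos: [500.0, -208.2, 275.7]
ee_rot: [90.3, 70.0, -9.8]
force: [-0.9, 0.5, -0.2]
gripper_width: 12.2
(array([20.6,  9.6, 49.6]), array([ 0.  , -0.12,  0.03]))
```

```bash
python3 -m handwheel '{"gripper":[1,1,1,1,1],"offset":[[4,4,20],[8,8,36],[10,9,46],[10,9,46],[10,9,46]],"rot":[[0,0,0],[0,0,0],[0,0,0],[0,0,0],[0,0,0]]}'
python3 - <<'E'
from h import *
s=state()
T,Rt=tgt(60);print(delta(T,Rt),s['ee_pos'],s['ee_rot'])
for n in('scene','top','wrist'): cv2.imwrite(f'pics/{n}7.png',grab_frame(n)[:,:,::-1])
crop('pics/scene7.png',60,110,180,220,2.7,'pics/s7c.png')
E
```

```text
time_s: 6.58
ee_pos: [505.4, -253.5, 269.5]
ee_rot: [90.6, 70.1, -9.6]
force: [-0.4, 1.0, 0.1]
gripper_width: 12.0
(array([10.3, -0.8,  6. ]), array([ 0.03, -0.22,  0.11])) [ 505.38927009 -253.50239828  269.45333839] [90.5719845  70.1102836  -9.56273193]
```

View pics/s7c.png

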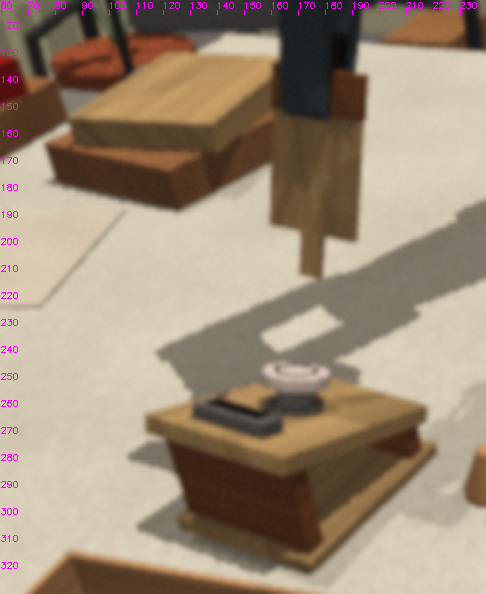

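View pics/wrist7.png

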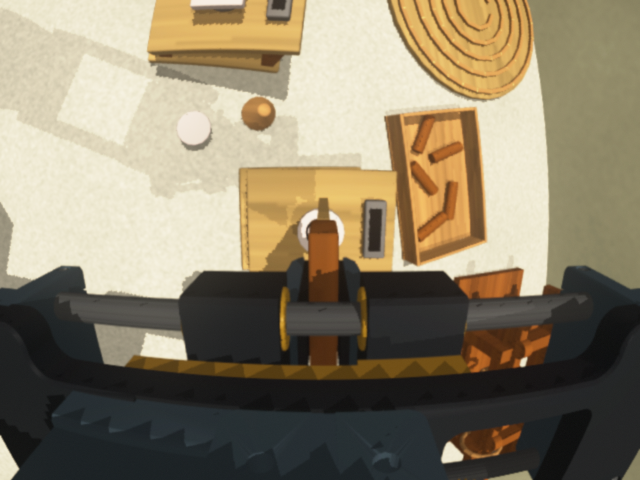

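View pics/top7.png

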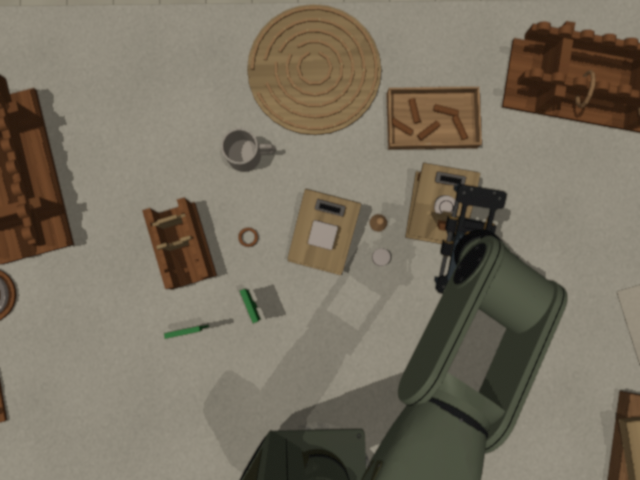

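Run:
```python
from h import *
crop('pics/wrist7.png',230,155,190,120,4,'pics/w7c.png')
```

```text
(no output)
```

View pics/w7c.png

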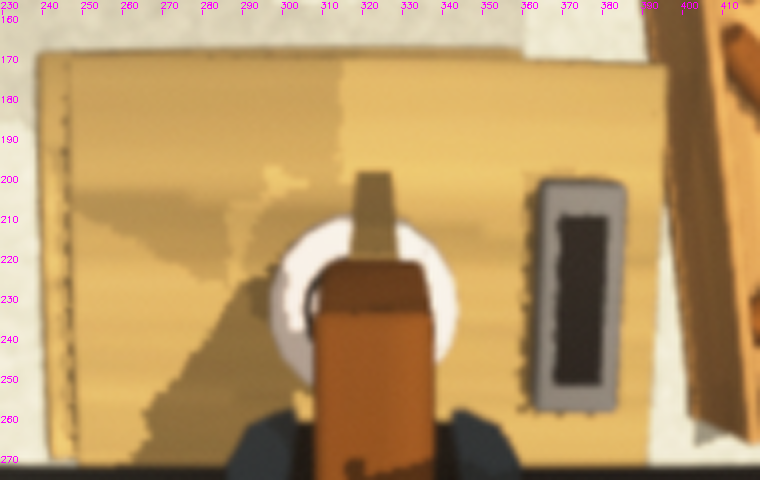

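Run:
```python
from h import *
pos=np.array([505.4,-253.5,269.5]);rpy=[90.57,70.11,-9.56]
u=lambda x,y:((x+.5)/4-.5+230,(y+.5)/4-.5+155)
def onplane(uv,off):
    t=np.radians(20);h=yv(YAW);n=np.array([0,0,np.cos(t)])-np.sin(t)*h
    P=PAD+off*n;o,d=wray(uv,pos,rpy);return o+d*((P-o)@n)/(d@n)
a,b,c,d,e,f=[onplane(u(*q),-28) for q in[(75,54),(665,65),(520,60),(70,60),(78,465),(650,465)]]
print(np.round([a,b,c,d,e,f],1))
ang=lambda v:np.degrees(np.arctan2(v[1],v[0]))
print('side',ang(b-a),ang(c-a),np.linalg.norm(b-a),'low',ang(d-e)-90,'high',ang(b-f)-90)
# readout box corners (top, 13mm above)
g=[onplane(u(*q),-15) for q in[(543,180),(627,185),(616,412),(533,408)]]
print('box',ang(g[1]-g[0]),ang(g[2]-g[3]),ang(g[0]-g[3])-90,ang(g[1]-g[2])-90)
# pad circle
for q in[(271,310),(458,310),(365,215)]: print(onplane(u(*q),0).round(1))
print('pad prj',(wproj(PAD,pos,rpy)-[230,155])*4)
```

```text
[[ 514.3 -201.7   49.8]
 [ 653.5 -229.7  101.4]
 [ 619.  -222.9   88.6]
 [ 512.8 -202.9   49.3]
 [ 491.5 -309.4   48.5]
 [ 634.7 -335.1  101.5]]
side -11.371130656929308 -11.443155943935162 151.07800239520665 low -11.335973625157266 high -10.148095872623728
box -13.171324428972754 -13.446032450567204 -11.264721529329165 -10.859130244058022
[ 541.9 -268.8   93.8]
[ 583.6 -276.3  109.2]
[ 567.  -249.9  101.5]
pad prj [[364.40364846 301.64414218]]
```

Run:
```python
from h import *
crop('pics/scene7.png',150,125,60,100,5.8,'pics/s7d.png')
```

```text
(no output)
```

View pics/s7d.png

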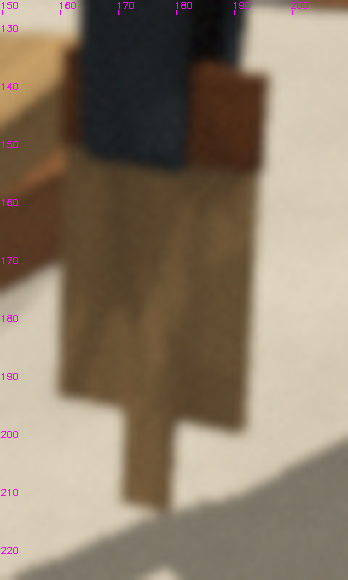

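```bash
sed -i 's/^YAW=.*/YAW=-11.0; PAD=np.array([563.0,-271.8,101.6]); ZT=108.0; DZ=1.0/' h.py
python3 - <<'E'
from h import *
from scipy.optimize import least_squares
p=np.array([505.4,-253.5,269.5]);Rt=R([90.57,70.11,-9.56])
B=np.c_[Rt[:,1],-Rt[:,2],-Rt[:,0]]
L=np.array([[3,-35,30],[3,35,30],[3,-8,0],[3,8,0],[6,35,140],[6,35,110]],float)
u=lambda x,y:((x+.5)/5.8-.5+150,(y+.5)/5.8-.5+125)
obs=np.array([u(*q) for q in[(60,394),(244,432),(123,500),(170,511),(268,75),(263,172)]])
def pts(zt,roll,dy): return p-Rt[:,0]*19+(L-[0,-dy,zt+19])@(B@R([roll,0,0])).T
print((proj('scene',pts(108,0,0))-obs).round(1).tolist())
q=least_squares(lambda v:(proj('scene',pts(*v))-obs).ravel(),[108,0,0]);print(q.x,q.fun.reshape(-1,2).round(1).tolist())
T,Rr=tgt(60);print(delta(T,Rr))
E
```

```text
[[-1.3, -0.3], [-2.3, -0.3], [-1.2, -0.1], [-2.3, -0.4], [-4.3, -1.1], [-4.3, -0.3]]
[107.18555298  -1.86894283   8.24429759] [[1.0, -0.8], [-0.0, 0.5], [0.7, -0.1], [-0.5, -0.2], [-0.2, -0.1], [-0.8, 0.6]]
(array([10.8, -1.6,  6.9]), array([ 0.9 , -0.49,  0.03]))
```

```bash
python3 -m handwheel '{"gripper":[1,1,1,1,1],"offset":[[10,-1,4],[20,-1,7],[30,-1,7],[40,-1,7],[40,-1,7]],"rot":[[0.9,-0.3,0],[0.9,-0.3,0],[0.9,-0.3,0],[0.9,-0.3,0],[0.9,-0.3,0]]}';python3 -m handwheel '{"gripper":[1,1],"offset":[[0,0,0],[0,0,0]],"rot":[[0,0,0],[0,0,0]]}'
python3 - <<'E'
from h import *
s=state()
for d in(60,25):
    T,Rt=tgt(d);print(delta(T,Rt),s['ee_pos'],s['ee_rot'])
for n in('scene','wrist','top'): cv2.imwrite(f'pics/{n}8.png',grab_frame(n)[:,:,::-1])
s=state();print(s['ee_pos'],s['ee_rot'])
crop('pics/scene8.png',135,145,80,125,4.7,'pics/s8c.png')
crop('pics/wrist8.png',230,155,190,120,4,'pics/w8c.png')
crop('pics/top8.png',390,150,110,105,5.6,'pics/t8c.png')
E
```

```text
time_s: 7.15
ee_pos: [516.5, -262.0, 228.7]
ee_rot: [90.8, 70.3, -10.2]
force: [0.3, 1.5, -1.2]
gripper_width: 11.8
time_s: 7.32
ee_pos: [517.3, -262.8, 232.0]
ee_rot: [90.5, 70.0, -10.6]
force: [0.0, -0.5, 0.0]
gripper_width: 12.2
(array([-29.5,  -0.9,  -1. ]), array([-0.06, -0.15,  0.04])) [ 517.3496351  -262.84224305  232.00760938] [ 90.48014944  70.03507379 -10.55220619]
(array([ 5.5, -0.9, -0.9]), array([-0.06, -0.15,  0.04])) [ 517.3496351  -262.84224305  232.00760938] [ 90.48014944  70.03507379 -10.55220619]
[ 517.35822181 -263.02069408  232.69034796] [ 90.39761685  69.97151714 -10.6407957 ]
```

View pics/s8c.png

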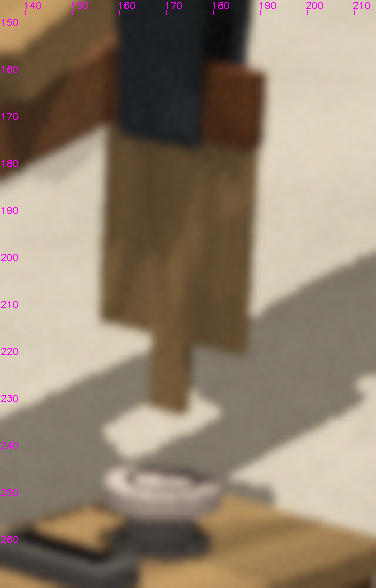

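View pics/w8c.png

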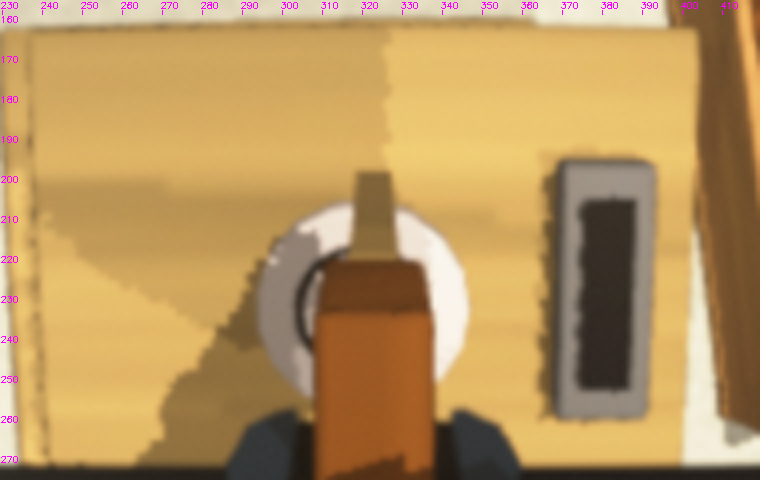

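View pics/t8c.png

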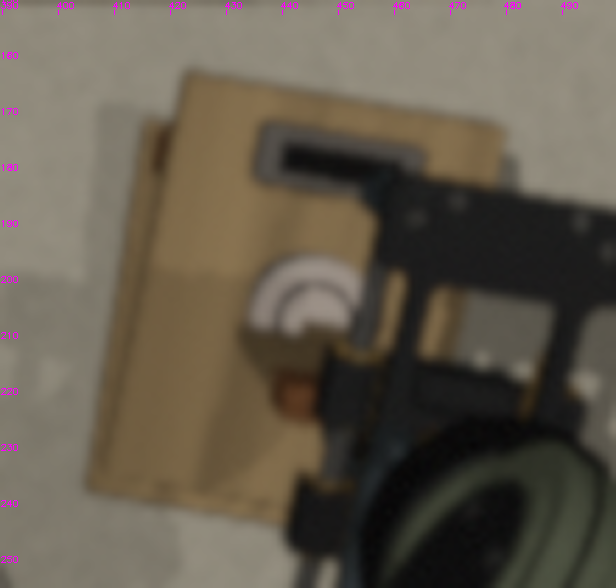

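Run:
```python
from h import *
from scipy.optimize import least_squares
s=state();p=np.array([517.4,-262.9,232.3]);Rt=R([90.44,70.0,-10.6]);rpy=[90.44,70.0,-10.6]
B=np.c_[Rt[:,1],-Rt[:,2],-Rt[:,0]]
L=np.array([[3,-35,30],[3,35,30],[3,-8,0],[3,8,0],[6,35,140],[6,35,110]],float)
k=4.7;u=lambda x,y:((x+.5)/k-.5+135,(y+.5)/k-.5+145)
obs=np.array([u(*q) for q in[(102,320),(246,354),(150,405),(188,413),(265,72),(261,146)]])
def pts(zt,roll,dy): return p-Rt[:,0]*19+(L-[0,-dy,zt+19])@(B@R([roll,0,0])).T
print((proj('scene',pts(108,0,0))-obs).round(1).tolist())
q=least_squares(lambda v:(proj('scene',pts(*v))-obs).ravel(),[108,0,0]);print(q.x,q.fun.reshape(-1,2).round(1).tolist())
print('pad scene pred-obs',proj('scene',PAD)-u(162.5,478))
w=lambda x,y:((x+.5)/4-.5+230,(y+.5)/4-.5+155)
t=np.radians(20);n=np.array([0,0,np.cos(t)])-np.sin(t)*yv(YAW)
o,d=wray(w(363,308),p,rpy);X=o+d*((PAD-o)@n)/(d@n);print('pad from wrist',X,'tool coords',Rt.T@(X-p))
print('PAD tool',Rt.T@(PAD-p))
```

```text
[[-1.5, -0.6], [-2.4, -0.4], [-1.1, -0.3], [-2.5, -0.3], [-4.2, -1.0], [-4.3, 0.3]]
[107.03717583  -1.50061619   8.08345785] [[0.9, -0.9], [0.0, 0.2], [0.9, -0.3], [-0.5, -0.0], [-0.3, -0.2], [-0.8, 1.1]]
pad scene pred-obs [[0.13827157 0.24705769]]
pad from wrist [ 563.10670418 -271.55546636  101.62114103] tool coords [ 1.38708367e+02 -9.80519741e-01  1.07486826e-01]
PAD tool [138.70774585  -1.04204052   0.36795609]
```

Run:
```python
from h import *
z0=np.zeros(3);I=[0,0,0]
for dy in(-2,0,2,4,8):
    # blade pts in tool coords: (x=-(bz-108), y=bx, z=-(by+dy))
    P=np.array([[-32,-6,-(35+dy)],[-32,6,-(35+dy)],[-2,6,-(35+dy)],[-2,3,-(35+dy)],[-2,-3,-(35+dy)],[78,3,-(35+dy)],[78,-3,-(35+dy)]],float)
    print(dy,((wproj(P,z0,I)-[230,155]+.5)*4-.5).round(0).tolist())
a=cv2.imread('pics/wrist6.png');b=cv2.imread('pics/wrist8.png');crop(a,230,155,190,120,4,'pics/w6c.png')
```

```text
-2 [[299.0, 352.0], [424.0, 352.0], [415.0, 289.0], [389.0, 289.0], [337.0, 289.0], [384.0, 194.0], [348.0, 194.0]]
0 [[299.0, 332.0], [424.0, 332.0], [415.0, 272.0], [389.0, 272.0], [337.0, 272.0], [384.0, 182.0], [348.0, 182.0]]
2 [[299.0, 312.0], [424.0, 312.0], [415.0, 255.0], [389.0, 255.0], [337.0, 255.0], [384.0, 170.0], [348.0, 170.0]]
4 [[299.0, 291.0], [424.0, 291.0], [415.0, 238.0], [389.0, 238.0], [337.0, 238.0], [384.0, 158.0], [348.0, 158.0]]
8 [[298.0, 250.0], [424.0, 250.0], [415.0, 204.0], [389.0, 204.0], [337.0, 204.0], [384.0, 135.0], [348.0, 135.0]]
```

View pics/w6c.png

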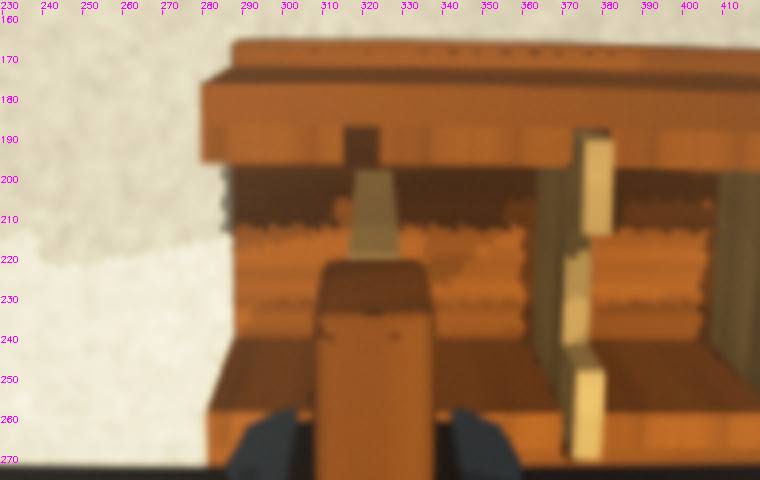

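Run:
```python
from h import *
pos=np.array([517.4,-262.9,232.3]);rpy=[90.44,70.0,-10.6];Rt=R(rpy)
u=lambda x,y:((x+.5)/4-.5+230,(y+.5)/4-.5+155)
def onp(uv,off):
    t=np.radians(20);h=yv(YAW);n=np.array([0,0,np.cos(t)])-np.sin(t)*h
    P=PAD+off*n;o,d=wray(uv,pos,rpy);return Rt.T@(o+d*((P-o)@n)/(d@n)-pos)
an=lambda v:np.degrees(np.arctan2(v[2],v[1]))
a,b,c,d=[onp(u(*q),-28) for q in[(35,30),(695,29),(28,40),(45,460)]]
e,f=[onp(u(*q),-28) for q in[(697,35),(685,460)]]
print('side',an(b-a),'low',an(d-c)-90,'high',an(f-e)-90)
g=[onp(u(*q),-15) for q in[(557,165),(655,168),(648,415),(553,415)]]
print('box',an(g[1]-g[0]),an(g[2]-g[3]),an(g[3]-g[0])-90,an(g[2]-g[1])-90)
```

```text
side 0.0032108848597487377 low 0.2691662759926601 high -0.7366975687325663
box 1.0621206506157161 0.3325978117274427 -0.5479807252140745 -0.6453718615587007
```

```bash
python3 -m handwheel '{"gripper":[1,1,1,1,1],"offset":[[5,-2.4,1.8],[12,-2.4,1.8],[18,-2.4,1.8],[20,-2.4,1.8],[20,-2.4,1.8]],"rot":[[0,0,0],[0,0,0],[0,0,0],[0,0,0],[0,0,0]]}';python3 -m handwheel '{"gripper":[1,1],"offset":[[0,0,0],[0,0,0]],"rot":[[0,0,0],[0,0,0]]}'
python3 - <<'E'
from h import *
s=state();print(s['ee_pos'],s['ee_rot'],s['force'])
T,Rt=tgt(10);print(delta(T,Rt))
for n in('scene','wrist','top'): cv2.imwrite(f'pics/{n}9.png',grab_frame(n)[:,:,::-1])
crop('pics/scene9.png',135,180,80,90,6.5,'pics/s9c.png')
crop('pics/wrist9.png',230,155,190,120,4,'pics/w9c.png')
crop('pics/top9.png',410,180,60,60,9,'pics/t9c.png')
E
```

```text
time_s: 7.88
ee_pos: [521.0, -265.2, 211.2]
ee_rot: [90.6, 70.1, -10.4]
force: [-0.5, 0.4, -0.3]
gripper_width: 11.7
time_s: 8.05
ee_pos: [521.5, -265.5, 212.6]
ee_rot: [90.5, 70.0, -10.6]
force: [-0.2, 0.1, -0.8]
gripper_width: 11.8
[ 521.45434089 -265.49544314  212.59688753] [ 90.45121306  70.01729558 -10.58615181] [-0.16972763  0.10469233 -0.75922473]
(array([ 0.7,  1.5, -2.7]), array([-0.06, -0.14,  0.02]))
```

View pics/s9c.png

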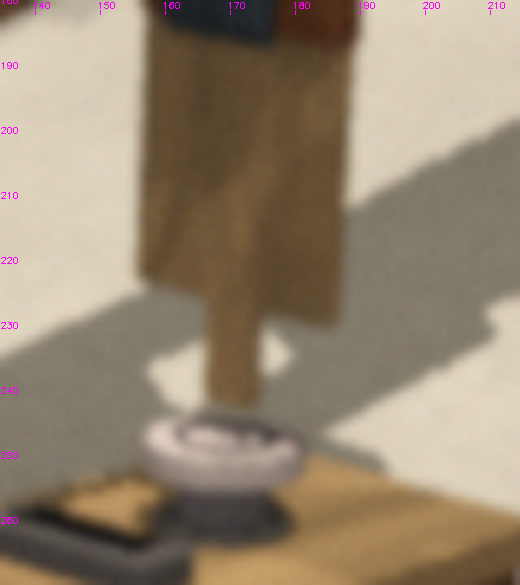

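View pics/w9c.png

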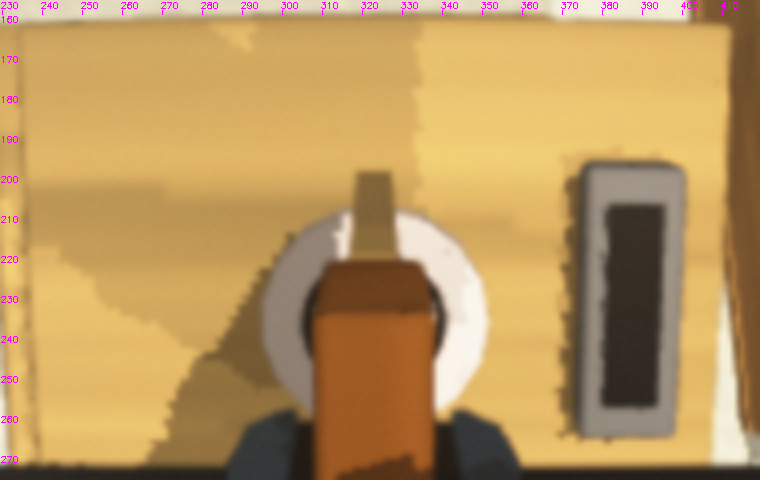

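View pics/t9c.png

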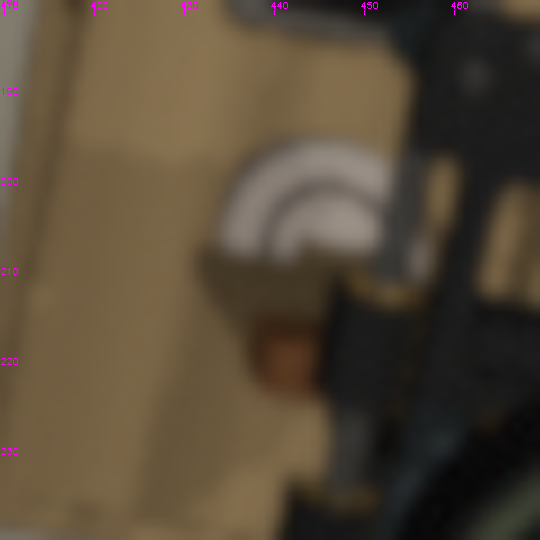

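Run:
```python
from h import *
p=np.array([521.45,-265.5,212.6]);rpy=[90.45,70.02,-10.59];Rt=R(rpy)
k=6.5;u=lambda x,y:np.array(((x+.5)/k-.5+135,(y+.5)/k-.5+180))
tip=p+Rt[:,0]*108
pr=proj('scene',[tip,tip+Rt[:,2],PAD,PAD+Rt[:,2],tip+Rt[:,0]*10,tip+Rt[:,1]]);print(pr.round(2))
print('obs tip,pad',u(233,404),u(226,438))
print('tip per zmm',pr[1]-pr[0],'per x mm',(pr[4]-pr[0])/10,'per y',pr[5]-pr[0])
# wrist: pad in tool coords
w=lambda x,y:((x+.5)/4-.5+230,(y+.5)/4-.5+155)
t=np.radians(20);n=np.array([0,0,np.cos(t)])-np.sin(t)*yv(YAW)
for q in[(375,318),(375,205),(262,318),(488,318)]:
  o,d=wray(w(*q),p,rpy);X=o+d*((PAD-o)@n)/(d@n);print('pad wrist tool',Rt.T@(X-p))
```

```text
[[169.54 240.86]
 [169.12 240.75]
 [169.32 246.56]
 [168.91 246.44]
 [169.29 245.9 ]
 [169.17 240.95]]
obs tip,pad [170.42307692 241.73076923] [169.34615385 246.96153846]
tip per zmm [-0.41453872 -0.11344009] per x mm [-0.02407551  0.50382458] per y [-0.36731767  0.09236973]
pad wrist tool [118.67214876   1.54666279  -2.24124933]
pad wrist tool [118.727878     1.55903392 -25.0392104 ]
pad wrist tool [118.68036702 -21.07579427  -2.27114372]
pad wrist tool [118.66398462  24.17381773  -2.23418893]
```

Run:
```python
from h import *
a=cv2.imread('pics/wrist9.png');crop(a,290,200,65,65,9,'pics/w9d.png')
crop('pics/scene9.png',152,205,45,60,9,'pics/s9d.png')
```

```text
(no output)
```

View pics/w9d.png

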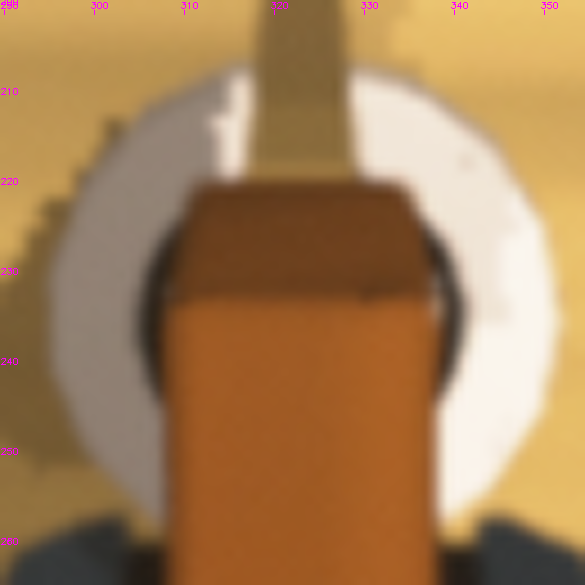

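View pics/s9d.png

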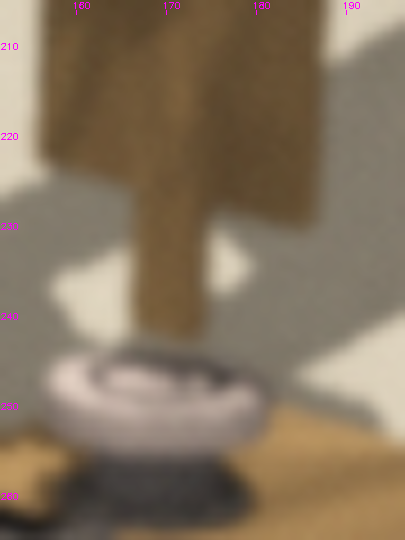

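Wrist view: the ring centre (column 323) lines up with the blade (column 323), and the edges put the yaw within about 0.5°. The wrist view puts the tongue 0.5 mm short in tool z, and the scene view says about 2 mm. I'll correct by +1 and descend until the force rises.

```bash
python3 -m handwheel '{"gripper":[1,1,1,1,1],"offset":[[0,0,1],[3,0,1],[6,0,1],[8,0,1],[8,0,1]],"rot":[[0,0,0],[0,0,0],[0,0,0],[0,0,0],[0,0,0]]}';for i in 1; do python3 -m handwheel '{"gripper":[1,1,1],"offset":[[0,0,0],[0,0,0],[0,0,0]],"rot":[[0,0,0],[0,0,0],[0,0,0]]}';done
python3 - <<'E'
from h import *
s=state();print(s['ee_pos'],s['force'])
T,Rt=tgt(0);print(delta(T,Rt), R(s['ee_rot'])[:,0]@s['force'])
cv2.imwrite(f'pics/scene10.png',grab_frame('scene')[:,:,::-1])
crop('pics/scene10.png',152,205,45,60,9,'pics/s10d.png')
E
```

```text
time_s: 8.62
ee_pos: [523.6, -266.7, 204.2]
ee_rot: [90.5, 70.1, -10.5]
force: [0.2, 0.2, -1.2]
gripper_width: 11.9
time_s: 8.87
ee_pos: [523.8, -266.9, 205.0]
ee_rot: [90.4, 70.0, -10.6]
force: [0.1, 0.4, -0.5]
gripper_width: 11.8
[ 523.84996159 -266.94111144  205.03638006] [ 0.1253476   0.36990665 -0.51567955]
(array([ 2.7,  1.6, -3.7]), array([-0.06, -0.14,  0.02])) 0.5035291993186073
```

View pics/s10d.png

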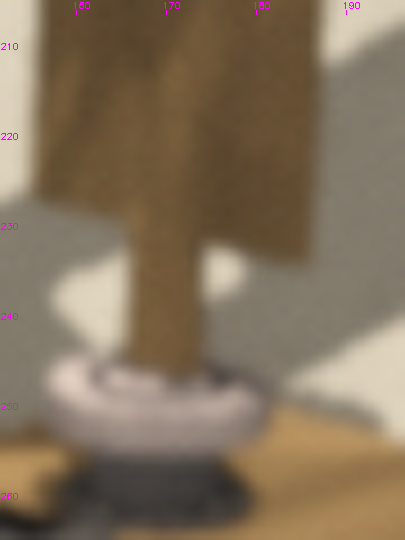

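```bash
python3 -m handwheel '{"gripper":[1,1,1,1,1],"offset":[[0,0,0.5],[1,0,0.5],[2,0,0.5],[3,0,0.5],[3,0,0.5]],"rot":[[0,0,0],[0,0,0],[0,0,0],[0,0,0],[0,0,0]]}';python3 -m handwheel '{"gripper":[1,1,1],"offset":[[0.5,0,0],[1,0,0],[1,0,0]],"rot":[[0,0,0],[0,0,0],[0,0,0]]}';python3 -m handwheel '{"gripper":[1,1,1],"offset":[[0.5,0,0],[1,0,0],[1,0,0]],"rot":[[0,0,0],[0,0,0],[0,0,0]]}'
python3 - <<'E'
from h import *
s=state();print(s['ee_pos'],s['force'],-R(s['ee_rot'])[:,0]@s['force'])
T,Rt=tgt(0);print(delta(T,Rt))
E
```

```text
time_s: 9.33
ee_pos: [524.8, -267.6, 202.0]
ee_rot: [90.5, 70.0, -10.6]
force: [0.3, 0.4, 0.2]
gripper_width: 12.0
time_s: 9.58
ee_pos: [525.0, -267.7, 201.2]
ee_rot: [90.5, 70.0, -10.6]
force: [0.3, 0.3, 0.0]
gripper_width: 11.5
time_s: 9.83
ee_pos: [525.4, -267.7, 200.2]
ee_rot: [90.5, 70.0, -10.6]
force: [-1.2, 0.7, 0.8]
gripper_width: 11.9
[ 525.40720915 -267.74151852  200.22347642] [-1.15922136  0.72705215  0.84705068] 1.2308785898452212
(array([-2.4,  1.7, -4.2]), array([-0.06, -0.14,  0.03]))
```

```bash
python3 -m handwheel '{"gripper":[1,1,1],"offset":[[0.5,0,0],[1,0,0],[1,0,0]],"rot":[[0,0,0],[0,0,0],[0,0,0]]}';python3 -m handwheel '{"gripper":[1],"offset":[[0,0,0]],"rot":[[0,0,0]]}';python3 -m handwheel '{"gripper":[1],"offset":[[0,0,0]],"rot":[[0,0,0]]}'
python3 - <<'E'
from h import *
s=state();print(s['ee_pos'],s['force'],-R(s['ee_rot'])[:,0]@s['force'])
T,Rt=tgt(0);print(delta(T,Rt))
cv2.imwrite(f'pics/scene11.png',grab_frame('scene')[:,:,::-1])
s=state();print(s['force'],-R(s['ee_rot'])[:,0]@s['force'])
crop('pics/scene11.png',152,205,45,60,9,'pics/s11d.png')
E
```

```text
time_s: 10.08
ee_pos: [525.7, -267.8, 199.3]
ee_rot: [90.5, 70.0, -10.6]
force: [-0.8, 1.0, 0.7]
gripper_width: 12.0
time_s: 10.17
ee_pos: [525.7, -267.8, 199.3]
ee_rot: [90.5, 70.0, -10.6]
force: [-0.8, -0.1, 0.9]
gripper_width: 12.1
time_s: 10.25
ee_pos: [525.7, -267.8, 199.3]
ee_rot: [90.5, 70.0, -10.6]
force: [0.1, 0.2, 0.9]
gripper_width: 11.9
[ 525.72467218 -267.82517212  199.34414929] [0.06687035 0.22456222 0.89434236] 0.8321973162019448
(array([-3.4,  1.7, -4.2]), array([-0.06, -0.14,  0.03]))
[-1.32245727 -0.23553182  1.43387827] 1.7768751432290706
```

View pics/s11d.png

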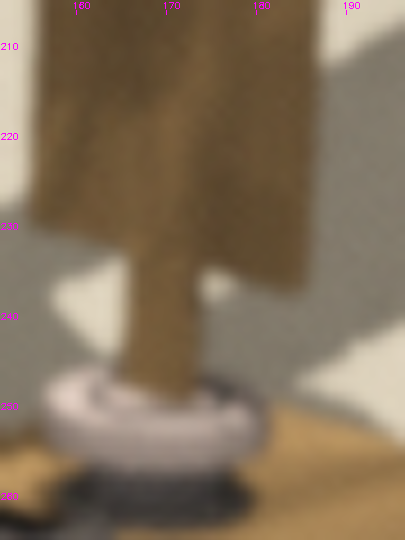

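```bash
python3 -m handwheel '{"gripper":[1,1,1,1,1],"offset":[[1,0,0],[2,0,0],[3,0,0],[4,0,0],[4,0,0]],"rot":[[0,0,0],[0,0,0],[0,0,0],[0,0,0],[0,0,0]]}';for i in 1 2 3 4 5 6; do python3 -m handwheel '{"gripper":[1],"offset":[[0,0,0]],"rot":[[0,0,0]]}' >/dev/null; python3 -c "
from h import *
s=state();print(s['time_s'],s['ee_pos'].round(1),-R(s['ee_rot'])[:,0]@s['force'])"; done
python3 - <<'E'
from h import *
T,Rt=tgt(0);print(delta(T,Rt))
cv2.imwrite(f'pics/scene12.png',grab_frame('scene')[:,:,::-1])
crop('pics/scene12.png',152,205,45,60,9,'pics/s12d.png')
E
```

```text
time_s: 10.72
ee_pos: [527.1, -268.1, 195.5]
ee_rot: [90.5, 70.0, -10.6]
force: [-0.8, 0.0, 3.2]
gripper_width: 11.9
10.8 [ 527.1 -268.1  195.6] 3.2270921882378145
10.8833 [ 527.1 -268.1  195.6] 3.52235734836007
10.9667 [ 527.1 -268.1  195.7] 2.4645742386550475
11.05 [ 527.1 -268.1  195.6] 3.4655681433754015
11.1333 [ 527.1 -268.1  195.6] 2.9277216899862415
11.2167 [ 527.1 -268.1  195.6] 2.4795427366760534
(array([-7.4,  1.7, -4.2]), array([-0.07, -0.14,  0.03]))
```

View pics/s12d.png

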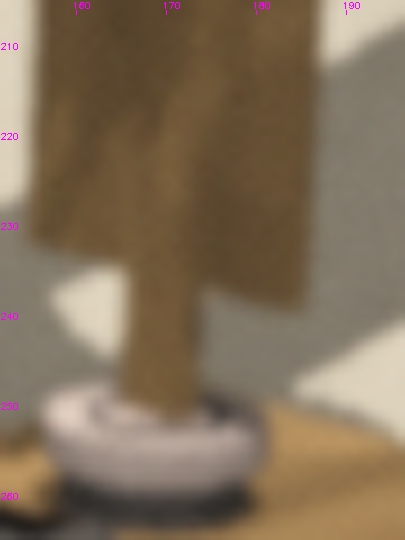

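```bash
python3 -m handwheel '{"gripper":[1,1,1,1],"offset":[[0.5,0,0],[1,0,0],[1,0,0],[1,0,0]],"rot":[[0,0,0],[0,0,0],[0,0,0],[0,0,0]]}';for i in 1 2 3 4 5 6 7 8; do python3 -m handwheel '{"gripper":[1],"offset":[[0,0,0]],"rot":[[0,0,0]]}' >/dev/null; python3 -c "
from h import *
s=state();print(s['time_s'],s['ee_pos'].round(1),-R(s['ee_rot'])[:,0]@s['force'])"; done
python3 - <<'E'
from h import *
T,Rt=tgt(0);print(delta(T,Rt),state()['gripper_width'])
for n in('scene','wrist','top'): cv2.imwrite(f'pics/{n}13.png',grab_frame(n)[:,:,::-1])
crop('pics/scene13.png',152,205,45,60,9,'pics/s13d.png')
crop('pics/wrist13.png',230,155,190,120,4,'pics/w13c.png')
E
```

```text
time_s: 11.6
ee_pos: [527.4, -268.1, 194.6]
ee_rot: [90.5, 70.0, -10.6]
force: [-0.7, -0.1, 4.2]
gripper_width: 11.8
11.6833 [ 527.4 -268.1  194.6] 3.637044030143862
11.7667 [ 527.4 -268.1  194.7] 4.010108601377363
11.85 [ 527.4 -268.1  194.6] 2.392284808684364
11.9333 [ 527.4 -268.1  194.6] 3.413051877715907
12.0167 [ 527.4 -268.2  194.7] 2.8559848708643845
12.1 [ 527.4 -268.1  194.6] 3.5603592604807885
12.1833 [ 527.4 -268.1  194.6] 3.6364349847389645
12.2667 [ 527.4 -268.1  194.6] 3.7213759073025816
(array([-8.4,  1.6, -4.2]), array([-0.06, -0.14,  0.03])) 11.622803410561271
```

View pics/s13d.png

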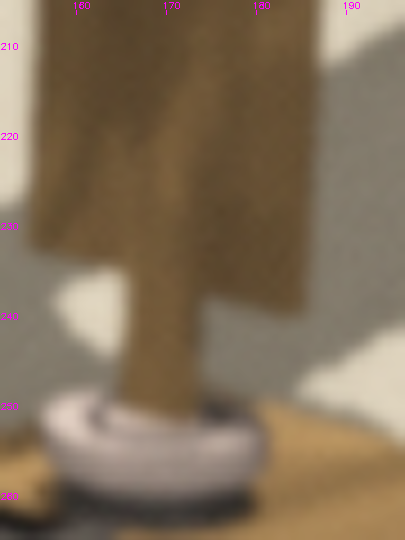

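View pics/w13c.png

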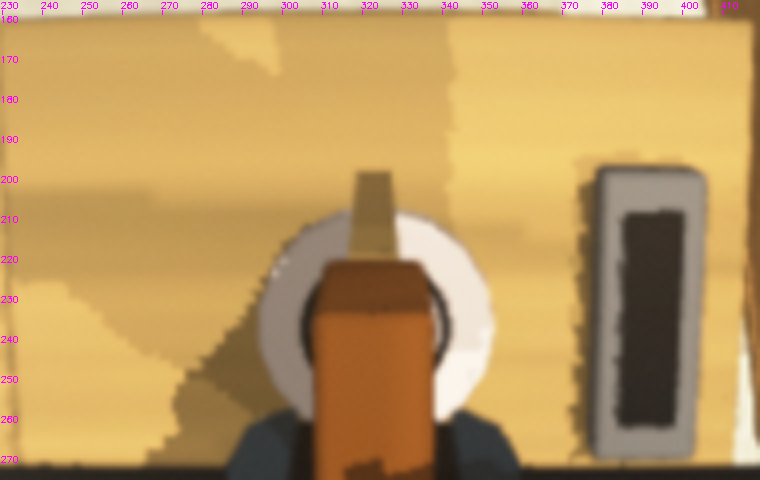

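View pics/top13.png

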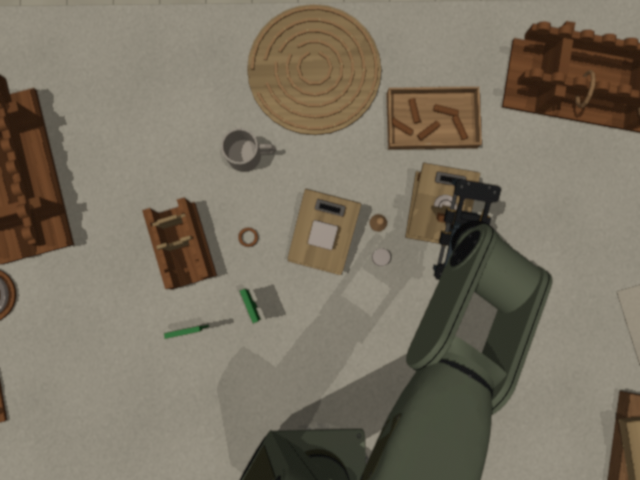

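The mean push is 3.4 N, or about 4 N once the blade's weight is added back, which matches half travel. The ring (columns 302–451 in the crop) is centred on the blade (376), the blade hasn't slipped, and the other objects look undisturbed. Handing in.

Run:
```python
from workcell import *
print(job_done())
```

```text
the job is handed in; nothing more can be done
None
```

I lifted the check blade straight up out of the rack and carried it over to the ring-marked trainer. I set its tongue on the pad square to the slope and pressed to about half travel. I handed it in at about 12.4 s, with the arm still holding the blade steady at 30 N grip.

**Last checks**
- **Press depth:** the push averaged 3.4 N along the pad axis. Adding roughly 0.5 N for the blade's weight gives about 3.9–4 N, or 7.5–8 mm of travel. Counting travel from first contact gave 7.4–8 mm, and the scene images roughly agreed.
- **Squareness:** the blade's tilt was within about 0.2° of the 20° slope. Its heading was within about 0.5° of the trainer's on average, though single edges differed by up to 1°.
- **Hold and surroundings:** the blade had not slipped in the fingers. In the top image the other trainer, the templates and the loose things looked unmoved.

**One disagreement:** before contact, the cameras differed on how well the tongue was centred across the slope. The wrist view showed it about 0.5 mm off and the scene view about 2 mm off. I moved 1.5 mm as a compromise, so up to about 1 mm of sideways error may remain. Along the slope the tongue was centred to within about 0.5 mm by the wrist view.

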